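# Spin check of a grinding wheel, stopped on its mark

### The job

Check that the grinding wheel runs freely on its stand: flick it anticlockwise (seen from above) with a fingertip against its orange pin and take the finger away, so that it runs by itself for at least one full turn from where it stood. Then, on that or any later turn, brake it with a fingertip pressed on the wheel itself (do not catch the pin) so that it stops with the green patch under the red pointer, keep the finger on until it stands still, and move clear. It must come to rest on the mark in that one stop (do not nudge or drag it there afterwards); leave the other things on the bench alone.

Things in the scene. Friction and masses are not known exactly. Their poses are not given: they have to be found in the camera images.
- stand: Spin-check stand, fixed to the table: grey base plate 320 (x) x 400 (y) x 12 mm, origin at the centre of its underside. A grinding wheel lies flat on a free bearing above it, its upright axis through this origin. A yellow post with a red pointer, 117 mm high, stands on the stand's +x side, 145 mm from the axis.
- wheel_centre (a point): Centre of the flat upper face of the off-white grinding wheel (250 mm diameter, 25 mm thick), 95 mm above the table. On the face: a steel flange of 66 mm radius, 5 mm high, on blue paper out to 71 mm, and a middle nut of 18 mm radius, 23 mm high. The bare flat ring from 71 to 125 mm radius is for braking: rigid, so land slowly; 5 N stops a slow wheel in about 0.1 s.
- wheel (a joint): Turning angle of the wheel, rad, counted on over whole turns, growing anticlockwise seen from above. The patch is centred under the pointer at 0, 6.28, 12.57, 18.85...; it starts between 1.0 and 4.5. Left alone the wheel loses half its speed in about 3 to 7 s; a flick to 3 rad/s carries it two turns or more. Inertia 0.016 to 0.033 kg m2.
- pointer_tip (a point): Tip area of the fixed red pointer, 110 mm from the axis along the stand's +x, 18 mm above the wheel's face. The pointer is a bar about 12 mm wide.
- patch_centre (a point): Centre of the green painted patch on the wheel's upper face, 110 mm from the axis; the patch spans 15.6 degrees to each side and goes on down the wheel's edge.
- pin_foot (a point): Foot of an orange upright pin, 14 mm diameter, 40 mm tall, fixed to the wheel's flange 55 mm from the axis, 0.4 rad anticlockwise of the patch centre; this point is 100 mm above the table. Flick the wheel by pushing the pin sideways, anticlockwise. It turns with the wheel.
- pin_top (a point): Top of the orange pin, on its axis, 140 mm above the table.
- wrench: Bystander, leave alone: steel wrench 150 mm long, lying on the stand's base plate beside the wheel; origin at the middle of its underside.
- spare_flange: Bystander, leave alone: steel ring 44 mm across, 12 mm high, on the stand's base plate; origin at the middle of its underside.
- hub_nut: Bystander, leave alone: brass round nut 26 mm across, 16 mm high, on the stand's base plate; origin at the middle of its underside.
- tape_measure: Bystander, leave alone: orange tape measure 70 x 35 x 60 mm, on the table; origin at the middle of its underside.
- oil_can: Bystander, leave alone: can 56 mm across, 130 mm high with a yellow label, on the table; origin at the middle of its underside.
- board_offcut: Bystander, leave alone: wooden board 200 x 90 x 18 mm, on the table; origin at the middle of its underside.
- brush: Bystander, leave alone: hand brush 190 mm long, on the table; origin at the middle of its underside.

How it is judged:
On the way, in this order (a step that is already met when the one before it is completed fails the run):
1. the wheel runs by itself anticlockwise, untouched, past the pointer for the first time (contact force between the fingers and wheel below 0.1 N and velocity of joint wheel above 0.5 rad/s and value of joint wheel above 6.6 rad), for 0.3 s.
2. after at least one full turn the wheel stands still with the green patch under the pointer, a finger still on it (contact force between the fingers and wheel above 0.3 N and value of joint wheel above 12 rad and velocity of joint wheel between -0.05 and 0.05 rad/s and horizontal distance between patch_centre and pointer_tip below 0.03 m), for 0.1 s.
At the end, for the whole second after the job is handed in: The wheel has made at least one full turn anticlockwise (joint past 12) and stands still (under 0.05 rad/s) with the patch centre within 30 mm (15.6 degrees) of the pointer tip, seen from above; the bystanders are within 20 mm of where they were (value of joint wheel above 12 rad and velocity of joint wheel between -0.05 and 0.05 rad/s and horizontal distance between patch_centre and pointer_tip below 0.03 m and distance of each of wrench, spare_flange, hub_nut, tape_measure, oil_can, board_offcut, brush from where it was at the start of the episode below 0.02 m); the robot touches nothing.
It fails at once if a finger is on the wheel while it stands still off the mark, once it has run past 9 rad (a second try or a nudge) (value of joint wheel above 9 rad and contact force between the fingers and wheel above 0.3 N and velocity of joint wheel between -0.05 and 0.05 rad/s and not (horizontal distance between patch_centre and pointer_tip below 0.03 m)).
It fails at once if the running wheel is caught by its pin (touched past 9 rad) (value of joint wheel above 9 rad and contact force between any of the fingers, the arm and wheel_c3 above 0.3 N).
It fails at once if one of the bystanders is moved or lifted (over 20 mm) (distance of any of wrench, spare_flange, hub_nut, tape_measure, oil_can, board_offcut, brush from where it was at the start of the episode above 0.02 m).
It also fails if it takes over 51 s, if anything falls off the work surface, if the arm or the gripper's body presses on something with over 40 N, if the wrist force passes 120 N, or if a joint passes its speed limit or range.

### The arm

A 6-joint arm with a two-finger parallel gripper is mounted at the origin on the work surface. World frame = base frame: x ahead of the robot, y to its left, z up, the work surface at z = 0. Lengths are in m, angles in rad, forces in N, time in s.
With the tool pointing down it reaches from about 0.4 to 0.825 m from the base axis. Payload 7 kg.
Tool frame: the origin (TCP) lies between the finger pads; the fingertips stand 17 mm ahead of it and the grasp point (between the pads) lies 2 mm behind it; x points along the fingers, y is the direction in which the jaws open and shut, and the axes are right-handed (so a half turn about x gives the same grasp; the last joint's range is limited). The gripper opens to 85 mm and grips with 20 to 120 N. Pads are 22 mm wide; open, the fingers measure 114 mm over their backs; the gripper's body (76 mm by 85 mm) begins 54 mm behind the grasp point. The pads swing forward as they close: fully open they stand 13 mm farther back than shut.
Start: joints at [-0.841, 0.359, 0.012, 0, -1.224, -0.288], TCP at [0.289, -0.61, 0.248] pointing down, gripper open.
Joint ranges: [-3.07, 3.07], [-1.43, 2.12], [-1.02, 1.25], [-3.03, 1.67], [-3.05, -0], [-3.03, 3.03]. Speed limits (rad/s): [2.39, 2.39, 3.01, 3.14, 3.14, 3.14].

### API

Orientations are given as a unit quaternion [x, y, z, w].
In Python, from workcell import bot gives the robot as it stands.
- The arm moves only by the tool arm_command, never from a script. Its argument "steps" is a list of rows, each a list of 5 numbers: the shift along the world's x, y, z in m, then the turn about the world's z in rad, then the opening, from 0 (shut) to 1 (fully open). In form: [[dx, dy, dz, roll, jaw], ...]. A call has 1 to 10 rows; each row is the pose to reach, as a shift and turn from the pose commanded when the call began; what a row does not reach only later rows make up. A row lasts 1/10 s, in which the tool goes at most 50 mm and 8.59 degrees, less where a joint would pass 70% of its speed; a pose out of reach is approached as far as the arm can. A call with a gripper value outside its range is refused whole. The fingers move at their own pace and stop on an object; "force" is the grip in N (left out, the last holds). Time passes only in rows, so rows that repeat a pose let the fingers close. It gives the time, the measured TCP pose, the force and the opening at its end, in the units of the state.
- bot.read_state(): the state, without advancing time (a new reading comes with each control period).
- bot.grab_frame(name): name is "scene" or "top" or "wrist"; returns (picture, depth): 400x640x3 uint8, blue, green, red; 400x640 float32, m along the optical axis (not along the pixel's ray), 0 where there is no reading.
- bot.camera_params(name): a dict with "vertical_fov" (degrees; the focal length in pixels is half the picture's height over the tangent of half this angle, whatever the lens; pixels are square), "cx", "cy" (the principal point, pixels), "D" ([k1, k2, p1, p2, k3] as OpenCV has them; the pictures are not rectified), "world_from_camera" (4x4, takes a point from camera to world coordinates). Camera axes: x right, y up, looking along -z (the intrinsics and any distortion apply to the point x, -y, -z); pixel columns grow to the right and rows downward; lengths in m; the calibration is good to about 2 mm. A picture is of the moment at which its call begins: read the wrist's pose just before it. camera_params takes no time and is no camera call; for the wrist camera it gives the pose at the moment of the call.
- bot.hand_in(): hands the job in, once; it reports no verdict.
The state is a dict: "clock": time; "qpos": joint angles; "qvel": joint speeds; "joint_efforts": joint torques, N m; "ee_pos": TCP position; "orientation": TCP orientation; "force": force on the tool from outside, world axes, zero at the start; "wrist_torque": the same for the moment, N m; "gripper_width": finger opening in m.
Only numpy, scipy, OpenCV 4.12 (cv2) and the standard library are available. Lean on these libraries where they do the work, as an engineer would, in place of code of your own. Each camera call takes 0.05 s, during which the arm holds its last target. There are 200 camera calls.

## Working session

There is one attempt and no reset: what is moved stays moved. The work goes in short steps, Python scripts to look and compute and a tool call to move; the robot and the scene stay as the last step left them, time stands still between calls to the robot, and variables do not carry over. Pictures are saved under pics/ and viewed, about 8 in all and at most 12, crops included, and the job is handed in when it is done.

Besides the shell and the picture viewer there is one more tool, called after "Request:" by a JSON object that holds its "method" and its "body". arm_command: Moves the arm, as the interface text tells. Its arguments: {"type":"object","properties":{"steps":{"type":"array"},"force":{"type":"number"}},"required":["steps"]}

```bash
mkdir -p pics; ls
cat > h.py <<'E'
import numpy as np, cv2
from workcell import bot
def K(p):
    f=200/np.tan(np.radians(p["vertical_fov"])/2)
    return np.array([[f,0,p["cx"]],[0,f,p["cy"]],[0,0,1]])
def pix2plane(p,uv,z):
    n=cv2.undistortPoints(np.array(uv,float).reshape(-1,1,2),K(p),np.array(p["D"],float)).reshape(-1,2)
    T=np.array(p["world_from_camera"]); d=np.c_[n[:,0],-n[:,1],-np.ones(len(n))]@T[:3,:3].T
    o=T[:3,3]; return o+d*((z-o[2])/d[:,2])[:,None]
def proj(p,P):
    T=np.linalg.inv(np.array(p["world_from_camera"])); c=np.atleast_2d(P)@T[:3,:3].T+T[:3,3]
    c=c*[1,-1,-1]; return cv2.projectPoints(c,np.zeros(3),np.zeros(3),K(p),np.array(p["D"],float))[0].reshape(-1,2)
E
python3 - <<'E'
from h import *
a=bot.grab_frame("top")[0]; b=bot.grab_frame("scene")[0]
cv2.imwrite("pics/top.png",a); cv2.imwrite("pics/scene.png",b)
s=bot.read_state(); print(s)
for n in("top","scene"): print(bot.camera_params(n))
E
```

```text
pics
{'clock': 0.1, 'qpos': array([-8.40874809e-01,  3.59329810e-01,  1.11427719e-02, -3.07509911e-04,
       -1.22412400e+00, -2.88103808e-01]), 'qvel': array([-0.00028032, -0.00249331, -0.00013566,  0.00073765,  0.00140523,
        0.00102075]), 'joint_efforts': array([-2.11541577e-03, -5.84766519e+01,  2.94108564e+01,  6.95448518e+00,
       -3.16077902e-03,  9.59594047e-06]), 'ee_pos': array([ 0.28841686, -0.60981719,  0.24744479]), 'orientation': array([-0.15438513,  0.69010278,  0.15542004,  0.68975937]), 'force': array([0.04831092, 0.13131409, 0.10009961]), 'wrist_torque': array([-0.03592162, -0.02779356,  0.01324481]), 'gripper_width': 0.08500733242677083}
{'vertical_fov': 47.55361430161925, 'cx': 319.3486032668741, 'cy': 208.1245246701394, 'D': array([-0.09492469,  0.        ,  0.        ,  0.        ,  0.        ]), 'world_from_camera': array([[-0.013176  ,  0.99486134, -0.10038581,  0.34197931],
       [-0.99986907, -0.01405199, -0.00802407, -0.01793597],
       [-0.00939346,  0.10026694,  0.99491623,  1.5991329 ],
       [ 0.        ,  0.        ,  0.        ,  1.        ]])}
{'vertical_fov': 50.80080229034102, 'cx': 323.2022320661823, 'cy': 202.16005060114256, 'D': array([-0.00086691,  0.        ,  0.        ,  0.        ,  0.        ]), 'world_from_camera': array([[-0.63423575, -0.60100713,  0.48634909,  1.09579154],
       [ 0.77313546, -0.49511285,  0.39638974,  0.48568051],
       [ 0.00256463,  0.62741827,  0.77867819,  1.05869888],
       [ 0.        ,  0.        ,  0.        ,  1.        ]])}
```

View pics/top.png

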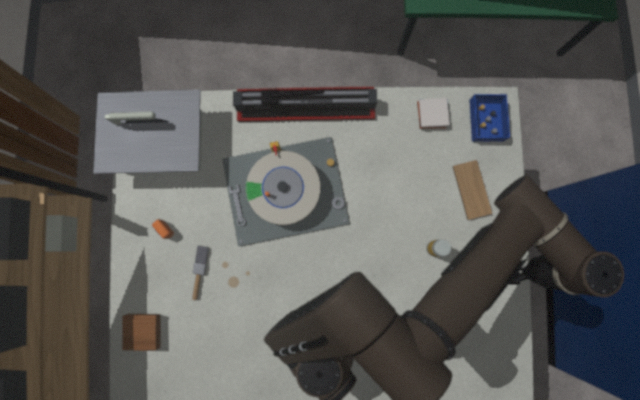

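View pics/scene.png

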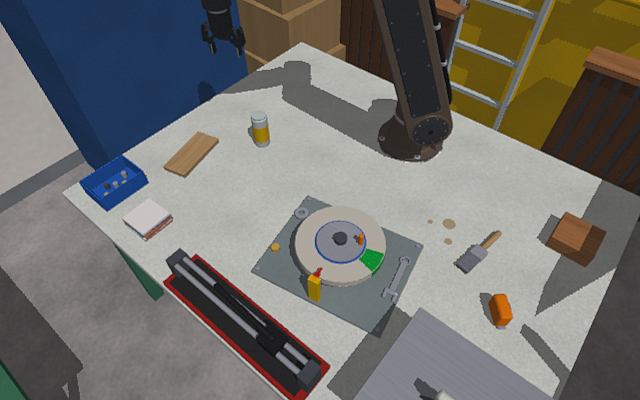

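The top picture shows the stand with the wheel near (283,187), the pointer near (277,148), the patch near (254,190) and the pin near (271,196). I'll enlarge both views.

Run:
```python
from h import *
a=cv2.imread("pics/top.png")[130:250,215:360]; b=cv2.imread("pics/scene.png")[190:340,240:430]
a=cv2.resize(a,None,fx=4,fy=4,interpolation=cv2.INTER_CUBIC)
b=cv2.resize(b,None,fx=4,fy=4,interpolation=cv2.INTER_CUBIC)
cv2.imwrite("pics/topc.png",a);cv2.imwrite("pics/scenec.png",b)
I=cv2.imread("pics/top.png"); p=bot.camera_params("top")
# wheel face: green centroid
hsv=cv2.cvtColor(I,cv2.COLOR_BGR2HSV)
def cen(m,r):
    mm=np.zeros_like(m); mm[r[0]:r[1],r[2]:r[3]]=m[r[0]:r[1],r[2]:r[3]]
    ys,xs=np.nonzero(mm); return xs.mean(),ys.mean(),len(xs)
g=cv2.inRange(hsv,(45,120,60),(75,255,255)); c=cen(g,(150,240,230,340)); print(c,pix2plane(p,[c[:2]],.095))
bl=cv2.inRange(hsv,(105,90,40),(130,255,255)); r=bl.copy(); m=np.zeros_like(r); m[150:230,240:330]=r[150:230,240:330]
pts=np.argwhere(m)[:,::-1].astype(np.float32); print(len(pts))
e=cv2.fitEllipse(cv2.convexHull(pts)); print(e,pix2plane(p,[e[0]],.095))
```

```text
(np.float64(253.28571428571428), np.float64(189.99319727891157), 147) [[0.55802182 0.21506464 0.095     ]]
0Traceback (most recent call last):
  File "<stdin>", line 15, in <module>
cv2.error: OpenCV(4.12.0) /io/opencv/modules/imgproc/src/shapedescr.cpp:356: error: (-215:Assertion failed) n >= 0 && (depth == CV_32F || depth == CV_32S) in function 'fitEllipseNoDirect'
```

View pics/topc.png

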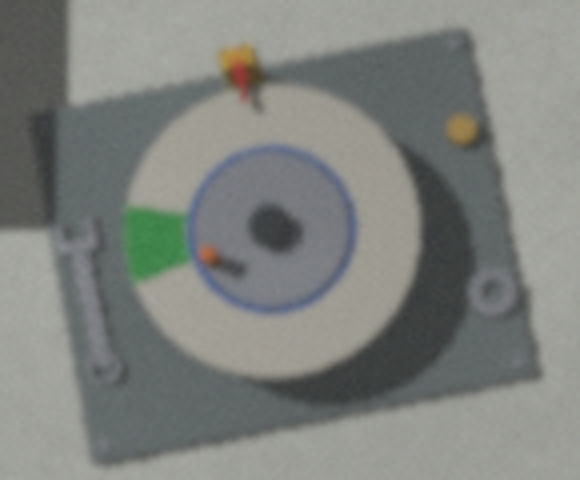

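View pics/scenec.png

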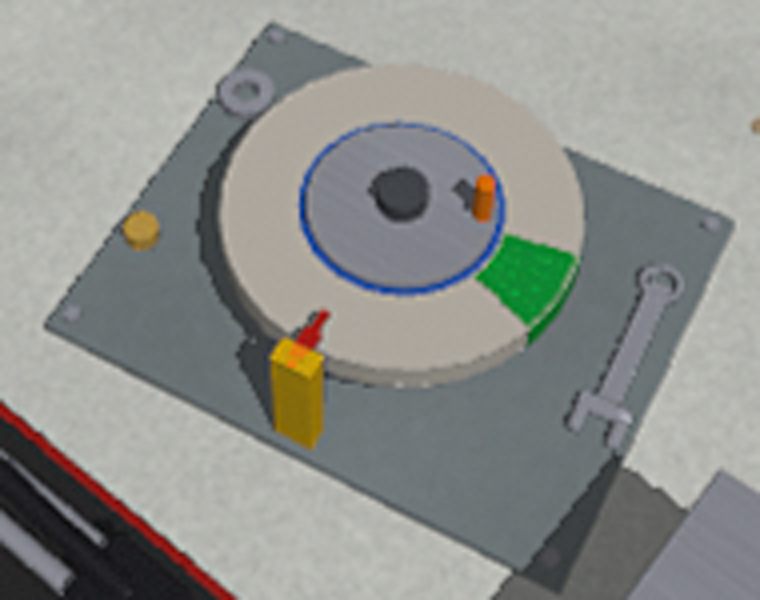

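Run:
```python
from h import *
t=bot.camera_params("top"); s=bot.camera_params("scene")
T=lambda *a:[((x+.5)/4-.5+215,(y+.5)/4-.5+130) for x,y in a]
S=lambda *a:[((x+.5)/4-.5+240,(y+.5)/4-.5+190) for x,y in a]
print("cT",pix2plane(t,T((272,229)),.095),"cS",pix2plane(s,S((402.5,208)),.095))
q=pix2plane(t,T((52,112),(465,30),(540,375),(97,465)),.012); print(q,q.mean(0))
q2=pix2plane(s,S((272,22),(735,222),(560,592),(45,326)),.012); print(q2,q2.mean(0))
for c in(q,): 
  d=c[0]-c[1]; print("yaw(+y edge)",np.degrees(np.arctan2(-d[0],d[1]))); d=c[3]-c[2]; print(np.degrees(np.arctan2(-d[0],d[1])));d=c[1]-c[2];print(np.degrees(np.arctan2(d[1],d[0])))
print("pin",pix2plane(t,T((207,253)),.14),pix2plane(s,S((485,180)),.14), pix2plane(s,S((483,217)),.10))
print("patch",pix2plane(t,T((155,243)),.095),"ptr",pix2plane(t,T((243,92)),.113),pix2plane(s,S((322,315)),.113))
# refine with model circle vs blue pixels
for n,p in(("top",t),("scene",s)):
  I=cv2.imread(f"pics/{n}.png").astype(float); m=I[...,0]-I[...,2]
  u,v=map(int,proj(p,[.57,.14,.095])[0]); sub=m[v-60:v+60,u-70:u+70]; print(n,sub.max())
  ys,xs=np.nonzero(sub>0.5*sub.max()); W=pix2plane(p,np.c_[xs+u-70,ys+v-60],.095)
  W=W[np.hypot(W[:,0]-.565,W[:,1]-.12)<.1]
  A=np.c_[2*W[:,:2],np.ones(len(W))]; x=np.linalg.lstsq(A,(W[:,:2]**2).sum(1),rcond=None)[0]
  print(n,len(W),x[:2],np.sqrt(x[2]+x[0]**2+x[1]**2))
```

```text
cT [[0.56705415 0.11632259 0.095     ]] cS [[0.57133137 0.11889134 0.095     ]]
[[ 0.68840821  0.32075787  0.012     ]
 [ 0.75685053 -0.04974137  0.012     ]
 [ 0.44695057 -0.11044646  0.012     ]
 [ 0.37318682  0.2785332   0.012     ]] [0.56634903 0.10977581 0.012     ]
[[ 0.45148499 -0.10456975  0.012     ]
 [ 0.37996165  0.28432136  0.012     ]
 [ 0.69212372  0.34305933  0.012     ]
 [ 0.76461493 -0.04616613  0.012     ]] [0.57204632 0.1191612  0.012     ]
yaw(+y edge) 10.466257428459143
10.737723413608132
11.083110237681932
pin [[0.54144027 0.1653205  0.14      ]] [[0.54383175 0.16447995 0.14      ]] [[0.54515598 0.16734567 0.1       ]]
patch [[0.55672374 0.21476013 0.095     ]] ptr [[0.68043166 0.13856428 0.113     ]] [[0.6783879  0.13621725 0.113     ]]
top 44.0
top 219 [0.56727078 0.11724514] 0.06773458807408872
scene 158.0
scene 123 [0.56941691 0.11622924] 0.06848868235697421
```

Run:
```python
from h import *
from scipy.spatial.transform import Rotation as R
s=bot.read_state(); M=R.from_quat(s["orientation"]).as_matrix(); print(M.round(3), "jaw deg",np.degrees(np.arctan2(M[1,1],M[0,1])))
c=np.array([.569,.1172]); r=.055
P=lambda a:c+r*np.array([np.cos(a),np.sin(a)])
a0=np.radians(118.4); am=np.radians(148); n=np.array([-np.sin(am),np.cos(am)])
print("n",n,"start finger (gap 12)",P(a0)-n*(.0215+.012))
print("brake",c+.098*np.array([np.cos(am),np.sin(am)]), s["ee_pos"])
```

```text
[[-0.001 -0.427  0.904]
 [ 0.001  0.904  0.427]
 [-1.     0.002 -0.   ]] jaw deg 115.30828439583269
n [-0.52991926 -0.8480481 ] start finger (gap 12) [0.56059296 0.19399028]
brake [0.48589129 0.16913209] [ 0.28841686 -0.60981719  0.24744479]
```

Request:
{"method": "arm_command", "body": {"steps": [[0.197,0.779,-0.05,-1.0,0],[0.197,0.779,-0.05,-1.0,0],[0.197,0.779,-0.05,-1.0,0],[0.197,0.779,-0.05,-1.0,0],[0.197,0.779,-0.05,-1.0,0],[0.197,0.779,-0.05,-1.0,0],[0.197,0.779,-0.05,-1.0,0],[0.197,0.779,-0.05,-1.0,0],[0.197,0.779,-0.05,-1.0,0],[0.197,0.779,-0.05,-1.0,0]], "force": 60}}

```text
clock: 1.1
ee_pos: [0.4046, -0.1523, 0.2192]
orientation: [0.195, 0.68, -0.195, 0.68]
force: [0.8, -0.1, 0.6]
gripper_width: -0.0001
```

Request:
{"method": "arm_command", "body": {"steps": [[0,0,0,0,0],[0,0,0,0,0]]}}

```text
clock: 1.3
ee_pos: [0.4051, -0.1528, 0.2192]
orientation: [0.193, 0.68, -0.193, 0.68]
force: [-0.1, -0.2, 0.1]
gripper_width: 0.0
```

```bash
cat >> h.py <<'E'
from scipy.spatial.transform import Rotation as R
def st():
    s=bot.read_state(); M=R.from_quat(s["orientation"]).as_matrix()
    print(s["clock"],"pos",s["ee_pos"].round(4),"jaw",np.degrees(np.arctan2(M[1,1],M[0,1])).round(2),"F",s["force"].round(2),"q",s["qpos"].round(2)); return s
E
python3 -c "
from h import *
s=st();print(np.array([.486,.169,.15])-s['ee_pos'])"
```

```text
1.3 pos [ 0.4051 -0.1528  0.2192] jaw 58.25 F [-0.09 -0.24  0.05] q [ 0.1  -0.03 -0.53 -0.   -1.07 -2.22]
[ 0.08092489  0.32179271 -0.06918322]
```

Request:
{"method": "arm_command", "body": {"steps": [[0.081,0.322,-0.03,0,0],[0.081,0.322,-0.03,0,0],[0.081,0.322,-0.03,0,0],[0.081,0.322,-0.03,0,0],[0.081,0.322,-0.03,0,0],[0.081,0.322,-0.03,0,0],[0.081,0.322,-0.03,0,0],[0.081,0.322,-0.08,0,0],[0.081,0.322,-0.095,0,0],[0.081,0.322,-0.095,0,0]]}}

```text
clock: 2.3
ee_pos: [0.4848, 0.1654, 0.1213]
orientation: [0.194, 0.681, -0.197, 0.678]
force: [-0.2, 0.1, -0.3]
gripper_width: -0.0
```

```bash
python3 -c "
from h import *
s=st();I=bot.grab_frame('scene')[0];cv2.imwrite('pics/s2.png',cv2.resize(I[100:340,200:480],None,fx=2.5,fy=2.5,interpolation=cv2.INTER_CUBIC));st()"
```

```text
2.3 pos [0.4848 0.1654 0.1213] jaw 57.88 F [-0.21  0.11 -0.26] q [ 0.71  0.22 -0.51 -0.   -0.85 -2.84]
2.35 pos [0.4859 0.1661 0.1233] jaw 57.91 F [ 0.73 -0.87  0.43] q [ 0.71  0.22 -0.51  0.   -0.85 -2.84]
```

View pics/s2.png

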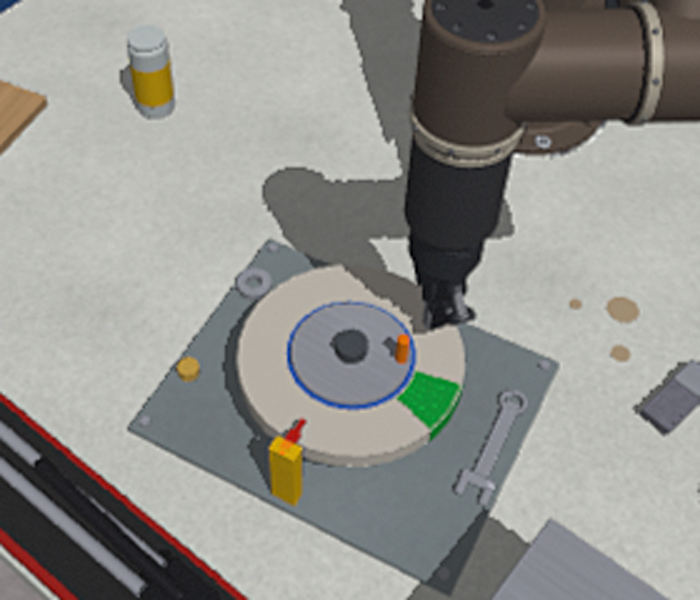

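The gripper now hangs over the wheel ring at (450,310) in the crop, clear of the pin at (403,348). Next a slow touch test, to learn surface height and stiffness before the flick.

Request:
{"method": "arm_command", "body": {"steps": [[0,0,-0.005,0,0],[0,0,-0.008,0,0],[0,0,-0.009,0,0],[0,0,-0.01,0,0],[0,0,-0.011,0,0],[0,0,-0.011,0,0]]}}

```text
clock: 2.95
ee_pos: [0.4858, 0.1679, 0.1133]
orientation: [0.195, 0.68, -0.195, 0.68]
force: [0.6, 1.0, -1.6]
gripper_width: 0.0
```

Request:
{"method": "arm_command", "body": {"steps": [[0,0,-0.001,0,0],[0,0,-0.001,0,0]]}}

```text
clock: 3.15
ee_pos: [0.4858, 0.1679, 0.1122]
orientation: [0.195, 0.68, -0.195, 0.68]
force: [-0.2, -0.2, -1.3]
gripper_width: 0.0001
```

Request:
{"method": "arm_command", "body": {"steps": [[0,0,-0.001,0,0],[0,0,-0.001,0,0]]}}

```text
clock: 3.35
ee_pos: [0.4864, 0.1686, 0.1121]
orientation: [0.195, 0.679, -0.194, 0.68]
force: [-1.7, 1.6, 6.9]
gripper_width: -0.0001
```

Request:
{"method": "arm_command", "body": {"steps": [[0,0,-0.001,0,0],[0,0,-0.001,0,0]]}}

```text
clock: 3.55
ee_pos: [0.4869, 0.1693, 0.112]
orientation: [0.196, 0.679, -0.193, 0.681]
force: [-6.2, 2.9, 15.2]
gripper_width: 0.0005
```

Request:
{"method": "arm_command", "body": {"steps": [[0,0,0.015,0,0],[0,0,0.058,0,0],[0,0,0.058,0,0],[0,0,0.058,0,0]]}}

```text
clock: 3.95
ee_pos: [0.4863, 0.1683, 0.1693]
orientation: [0.196, 0.679, -0.194, 0.68]
force: [0.2, 0.3, -1.3]
gripper_width: -0.0001
```

```bash
cat >> h.py <<'E'
C=np.array([.569,.1172]); YAW=np.radians(10.6)
def patch(n="scene"):
    p=bot.camera_params(n); I=bot.grab_frame(n)[0]
    g=cv2.inRange(cv2.cvtColor(I,cv2.COLOR_BGR2HSV),(45,100,40),(78,255,255))
    ys,xs=np.nonzero(g)
    W=pix2plane(p,np.c_[xs,ys],.095)[:,:2]-C; r=np.hypot(*W.T); W=W[(r>.078)&(r<.122)]
    if len(W)<15: return np.nan,len(W)
    u=W/np.hypot(*W.T)[:,None]; m=u.mean(0); return (np.arctan2(m[1],m[0])-YAW)%(2*np.pi),len(W)
E
python3 -c "
from h import *
st();print(patch('scene'),patch('top'));st()"
```

```text
3.95 pos [0.4863 0.1683 0.1693] jaw 58.02 F [ 0.22  0.28 -1.26] q [ 0.72  0.16 -0.45 -0.   -0.95 -2.84]
(np.float64(1.4723076455175879), 290) (nan, 0)
4.05 pos [0.4854 0.1676 0.1677] jaw 58.01 F [ 0.62 -0.1  -1.34] q [ 0.72  0.16 -0.45 -0.   -0.95 -2.84]
```

Request:
{"method": "arm_command", "body": {"steps": [[0.075,0.026,0.003,0,0],[0.075,0.026,0.003,0,0],[0.075,0.026,0.0,0,0],[0.075,0.026,-0.025,0,0],[0.075,0.026,-0.039,0,0],[0.075,0.026,-0.039,0,0]]}}

```text
clock: 4.65
ee_pos: [0.5587, 0.1926, 0.1258]
orientation: [0.193, 0.681, -0.197, 0.678]
force: [-0.1, 0.4, -0.8]
gripper_width: -0.0001
```

```bash
python3 -c "
from h import *
st();I=bot.grab_frame('scene')[0];cv2.imwrite('pics/s3.png',cv2.resize(I[190:310,280:420],None,fx=5,fy=5,interpolation=cv2.INTER_CUBIC));st()
a0=np.radians(118.4);am=np.radians(148);n=np.array([-np.sin(am),np.cos(am)])
P=lambda a:.055*np.array([np.cos(a),np.sin(a)])
print((n*.006).round(4),(n*.012).round(4))
for t in np.cumsum([.08,.16,.24,.3,.32]): print(t,(n*.012+P(a0+t)-P(a0)).round(4))
"
```

```text
4.65 pos [0.5587 0.1926 0.1258] jaw 57.98 F [-0.05  0.4  -0.78] q [ 0.66  0.33 -0.33 -0.   -0.91 -2.79]
4.7 pos [0.5597 0.193  0.1275] jaw 58.01 F [ 0.63 -0.77  0.98] q [ 0.66  0.33 -0.33 -0.   -0.92 -2.79]
[-0.0032 -0.0051] [-0.0064 -0.0102]
0.08 [-0.0101 -0.0124]
0.24 [-0.0171 -0.0178]
0.48 [-0.0257 -0.0277]
0.78 [-0.0328 -0.0426]
1.1 [-0.0352 -0.0599]
```

View pics/s3.png

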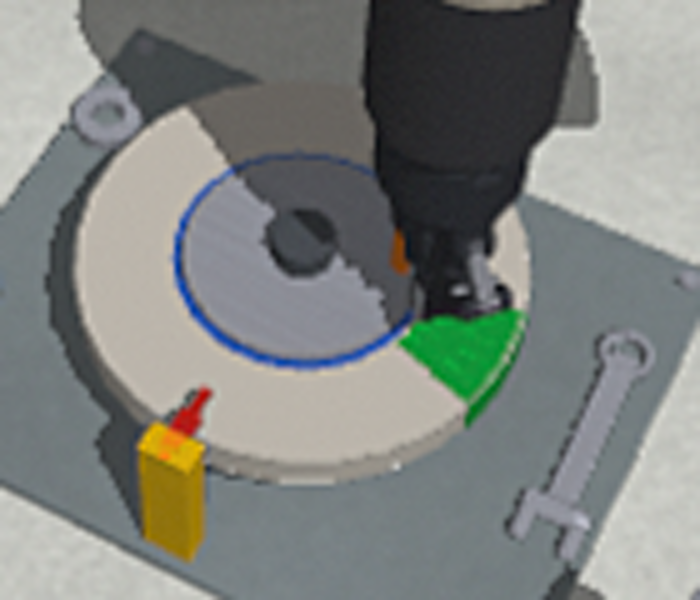

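The fingertip at (465,290) in the crop stands behind the pin at (400,250), on its clockwise side. Flicking now.

Request:
{"method": "arm_command", "body": {"steps": [[-0.003,-0.005,0,0,0],[-0.006,-0.01,0,0,0],[-0.01,-0.012,0,0,0],[-0.017,-0.018,0,0,0],[-0.026,-0.028,0,0,0],[-0.033,-0.043,0,0,0],[-0.035,-0.06,0,0,0],[-0.031,-0.053,0.04,0,0],[-0.031,-0.053,0.07,0,0],[-0.06,-0.035,0.07,0,0]]}}

```text
clock: 5.7
ee_pos: [0.5046, 0.1584, 0.2036]
orientation: [0.197, 0.677, -0.194, 0.682]
force: [-0.3, 1.3, -0.4]
gripper_width: 0.0001
```

Run:
```python
from h import *
st()
for i in range(16):
    t=bot.read_state()["clock"]; a,n=patch(); print(round(t,3),round(float(a),3),n)
```

```text
5.7 pos [0.5046 0.1584 0.2036] jaw 57.9 F [-0.31  1.34 -0.42] q [ 0.68  0.15 -0.38  0.   -1.03 -2.81]
5.7 3.563 199
5.75 3.723 200
5.8 3.895 200
5.85 4.074 204
5.9 4.243 210
5.95 4.411 220
6.0 4.572 228
6.05 4.734 232
6.1 4.895 236
6.15 5.054 244
6.2 5.211 250
6.25 5.365 257
6.3 5.524 259
6.35 5.672 268
6.4 5.825 276
6.45 5.959 266
```

Request:
{"method": "arm_command", "body": {"steps": [[-0.015,0.009,0,0,0],[-0.015,0.009,0,0,0],[-0.015,0.009,-0.03,0,0],[-0.015,0.009,-0.06,0,0],[-0.015,0.009,-0.071,0,0],[-0.015,0.009,-0.071,0,0]]}}

```text
clock: 7.1
ee_pos: [0.4853, 0.1672, 0.127]
orientation: [0.194, 0.68, -0.196, 0.679]
force: [-0.0, 1.3, 0.2]
gripper_width: 0.0
```

Run:
```python
from h import *
st()
for i in range(24):
    t=bot.read_state()["clock"]; a,n=patch(); print(round(t,3),round(float(a),3),n)
st()
```

```text
7.1 pos [0.4853 0.1672 0.127 ] jaw 58.02 F [-0.03  1.33  0.23] q [ 0.71  0.21 -0.5   0.   -0.86 -2.84]
7.1 1.584 274
7.15 1.721 272
7.2 1.859 262
7.25 2.0 258
7.3 2.141 256
7.35 2.245 217
7.4 2.36 173
7.45 2.529 149
7.5 2.757 135
7.55 2.865 175
7.6 2.965 209
7.65 3.085 218
7.7 3.217 221
7.75 3.347 218
7.8 3.471 210
7.85 3.591 206
7.9 3.715 203
7.95 3.839 201
8.0 3.969 202
8.05 4.1 209
8.1 4.227 215
8.15 4.352 221
8.2 4.471 226
8.25 4.591 235
8.3 pos [0.4858 0.1679 0.1282] jaw 58.02 F [ 0.14  0.14 -0.16] q [ 0.72  0.21 -0.5   0.   -0.86 -2.84]
```

Request:
{"method": "arm_command", "body": {"steps": [[0,0,0,0,0],[0,0,0,0,0],[0,0,0,0,0],[0,0,0,0,0],[0,0,0,0,0],[0,0,0,0,0],[0,0,0,0,0],[0,0,0,0,0],[0,0,0,0,0],[0,0,0,0,0]]}}

```text
clock: 9.3
ee_pos: [0.4859, 0.1679, 0.1282]
orientation: [0.195, 0.68, -0.195, 0.68]
force: [-0.6, -0.6, -0.6]
gripper_width: 0.0001
```

Request:
{"method": "arm_command", "body": {"steps": [[0,0,0,0,0],[0,0,0,0,0],[0,0,0,0,0],[0,0,0,0,0],[0,0,0,0,0],[0,0,0,0,0],[0,0,0,0,0],[0,0,0,0,0],[0,0,0,0,0],[0,0,0,0,0]]}}

```text
clock: 10.3
ee_pos: [0.4858, 0.1679, 0.1282]
orientation: [0.195, 0.68, -0.195, 0.68]
force: [-0.3, -0.1, 0.7]
gripper_width: -0.0002
```

Run:
```python
from h import *
st()
for i in range(80):
    t=bot.read_state()["clock"]; a,n=patch()
    if i%4==0: print(round(t,3),round(float(a),3),n)
```

```text
10.3 pos [0.4858 0.1679 0.1282] jaw 58.02 F [-0.31 -0.13  0.71] q [ 0.72  0.21 -0.5  -0.   -0.86 -2.84]
10.3 2.56 148
10.5 2.956 205
10.7 3.282 223
10.9 3.611 209
11.1 3.938 207
11.3 4.27 219
11.5 4.573 237
11.7 4.873 244
11.9 5.162 256
12.1 5.443 268
12.3 5.711 280
12.5 5.957 270
12.7 6.228 262
12.9 0.214 278
13.1 0.435 307
13.3 0.669 306
13.5 0.894 306
13.7 1.117 301
13.9 1.332 295
14.1 1.538 287
```

Request:
{"method": "arm_command", "body": {"steps": [[0,0,-0.006,0,0],[0,0,-0.012,0,0],[0,0,-0.012,0,0],[0,0,-0.012,0,0],[0,0,-0.012,0,0],[0,0,-0.012,0,0],[0,0,-0.012,0,0],[0,0,-0.012,0,0],[0,0,-0.012,0,0],[0,0,-0.012,0,0]]}}

```text
clock: 15.3
ee_pos: [0.4858, 0.1679, 0.1163]
orientation: [0.195, 0.68, -0.195, 0.68]
force: [0.8, 0.1, 0.5]
gripper_width: -0.0002
```

Request:
{"method": "arm_command", "body": {"steps": [[0,0,0,0,0],[0,0,0,0,0],[0,0,0,0,0],[0,0,0,0,0],[0,0,0,0,0],[0,0,0,0,0],[0,0,0,0,0],[0,0,0,0,0],[0,0,0,0,0],[0,0,0,0,0]]}}

```text
clock: 16.3
ee_pos: [0.4858, 0.1678, 0.1162]
orientation: [0.195, 0.68, -0.195, 0.68]
force: [-0.1, -0.1, 0.1]
gripper_width: 0.0003
```

Request:
{"method": "arm_command", "body": {"steps": [[0,0,0,0,0],[0,0,0,0,0],[0,0,0,0,0],[0,0,0,0,0],[0,0,0,0,0],[0,0,0,0,0],[0,0,0,0,0],[0,0,0,0,0],[0,0,0,0,0],[0,0,0,0,0]]}}

```text
clock: 17.3
ee_pos: [0.4858, 0.1679, 0.1162]
orientation: [0.195, 0.68, -0.195, 0.68]
force: [-0.0, -0.2, -0.2]
gripper_width: 0.0005
```

Run:
```python
from h import *
st()
for i in range(17):
    t=bot.read_state()["clock"]; a,n=patch()
    if i%4==0: print(round(t,3),round(float(a),3),n)
```

```text
17.3 pos [0.4858 0.1679 0.1162] jaw 58.02 F [-0.05 -0.19 -0.21] q [ 0.72  0.23 -0.51 -0.   -0.83 -2.84]
17.3 4.117 211
17.5 4.241 219
17.7 4.355 223
17.9 4.463 231
18.1 4.571 235
```

Request:
{"method": "arm_command", "body": {"steps": [[0,0,0,0,0],[0,0,0,0,0],[0,0,0,0,0],[0,0,0,0,0],[0,0,0,0,0],[0,0,0,0,0],[0,0,0,0,0],[0,0,0,0,0],[0,0,0,0,0],[0,0,0,0,0]]}}

```text
clock: 19.15
ee_pos: [0.4859, 0.1679, 0.1162]
orientation: [0.195, 0.68, -0.195, 0.68]
force: [0.1, -0.0, -0.3]
gripper_width: 0.0001
```

Request:
{"method": "arm_command", "body": {"steps": [[0,0,0,0,0],[0,0,0,0,0],[0,0,0,0,0],[0,0,0,0,0],[0,0,0,0,0],[0,0,0,0,0],[0,0,0,0,0],[0,0,0,0,0],[0,0,0,0,0],[0,0,0,0,0]]}}

```text
clock: 20.15
ee_pos: [0.4858, 0.1679, 0.1162]
orientation: [0.195, 0.68, -0.195, 0.68]
force: [0.3, -0.5, 0.5]
gripper_width: 0.0
```

Run:
```python
from h import *
for i in range(9):
    t=bot.read_state()["clock"]; a,n=patch()
    if i%4==0: print(round(t,3),round(float(a),3),n)
```

```text
20.15 5.43 271
20.35 5.5 269
20.55 5.559 278
```

Request:
{"method": "arm_command", "body": {"steps": [[0,0,0,0,0],[0,0,0,0,0],[0,0,0,0,0],[0,0,0,0,0],[0,0,0,0,0],[0,0,0,0,0],[0,0,0,0,0],[0,0,0,0,0],[0,0,0,0,0],[0,0,0,0,0]]}}

```text
clock: 21.6
ee_pos: [0.4858, 0.1678, 0.1162]
orientation: [0.195, 0.68, -0.195, 0.68]
force: [0.5, -0.5, 0.0]
gripper_width: -0.0002
```

Request:
{"method": "arm_command", "body": {"steps": [[0,0,0,0,0],[0,0,0,0,0],[0,0,0,0,0],[0,0,0,0,0],[0,0,0,0,0],[0,0,0,0,0],[0,0,0,0,0],[0,0,0,0,0]]}}

```text
clock: 22.4
ee_pos: [0.4858, 0.1678, 0.1162]
orientation: [0.195, 0.68, -0.195, 0.68]
force: [-0.0, 0.4, 0.0]
gripper_width: -0.0003
```

Run:
```python
from h import *
for i in range(7):
    t=bot.read_state()["clock"]; a,n=patch()
    if i%3==0: print(round(t,3),round(float(a),3),n)
```

```text
22.4 5.978 266
22.55 6.007 264
22.7 6.034 263
```

Request:
{"method": "arm_command", "body": {"steps": [[0,0,0,0,0],[0,0,0,0,0],[0,0,0,0,0],[0,0,0,0,0],[0,0,-0.002,0,0],[0,0,-0.003,0,0],[0,0,-0.004,0,0],[0,0,-0.005,0,0],[0,0,-0.005,0,0],[0,0,-0.005,0,0]]}}

```text
clock: 23.75
ee_pos: [0.4863, 0.1685, 0.1121]
orientation: [0.195, 0.679, -0.194, 0.68]
force: [-2.3, 1.7, 7.8]
gripper_width: -0.0002
```

Request:
{"method": "arm_command", "body": {"steps": [[0,0,0,0,0],[0,0,0,0,0],[0,0,0,0,0],[0,0,0,0,0],[0,0,0,0,0]]}}

```text
clock: 24.25
ee_pos: [0.4863, 0.1685, 0.1121]
orientation: [0.195, 0.679, -0.194, 0.68]
force: [-2.9, 1.7, 6.9]
gripper_width: 0.0
```

Run:
```python
from h import *
for i in range(4):
    t=bot.read_state()["clock"]; a,n=patch(); print(round(t,3),round(float(a),3),n)
st()
```

```text
24.25 6.145 262
24.3 6.145 262
24.35 6.145 262
24.4 6.145 262
24.45 pos [0.4864 0.1685 0.1121] jaw 58.05 F [-2.11  0.57  7.19] q [ 0.72  0.23 -0.52  0.   -0.82 -2.84]
```

Stopped and still, about 0.14 rad short of centre, inside the 0.27 limit. Lifting clear.

Request:
{"method": "arm_command", "body": {"steps": [[0,0,0.001,0,0],[0,0,0.004,0,0],[0,0,0.02,0,0],[0,0,0.06,0,0],[0,0,0.1,0,0],[0,0,0.12,0,0],[-0.02,-0.1,0.12,0,0],[-0.02,-0.1,0.12,0,0],[-0.02,-0.1,0.12,0,0]]}}

```text
clock: 25.35
ee_pos: [0.4639, 0.0642, 0.2314]
orientation: [0.196, 0.68, -0.196, 0.679]
force: [0.6, -0.2, 0.5]
gripper_width: 0.0002
```

Run:
```python
from h import *
for i in range(3):
    a,n=patch(); print(round(float(a),3),n)
st();I=bot.grab_frame('scene')[0];cv2.imwrite('pics/s4.png',cv2.resize(I[100:340,200:480],None,fx=2.5,fy=2.5,interpolation=cv2.INTER_CUBIC))
```

```text
6.155 261
6.155 262
6.155 262
25.5 pos [0.4659 0.0675 0.2315] jaw 57.95 F [0.65 0.52 0.79] q [ 0.56  0.03 -0.45  0.   -1.09 -2.69]
```

View pics/s4.png

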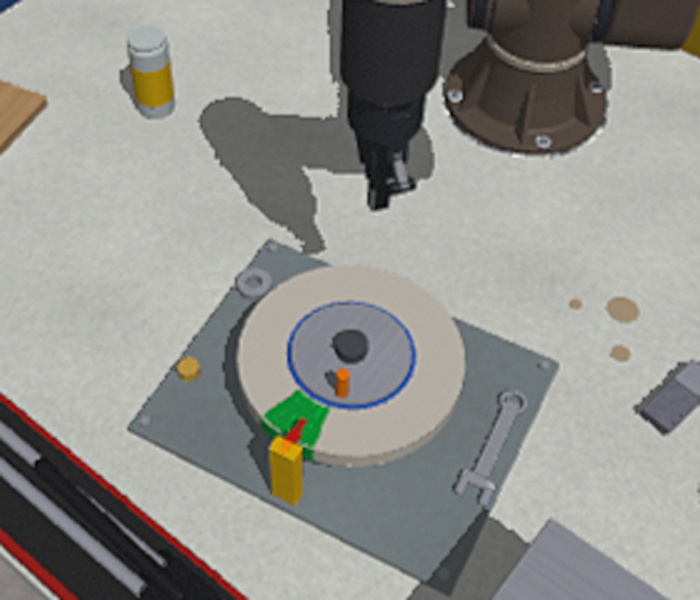

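The green patch (about (295,422)) lies under the red pointer (about (295,432)). The wheel stands still, the gripper is clear, and the bystanders in this view look unmoved.

```bash
python3 -c "
from workcell import bot
print(bot.hand_in())"
```

```text
the job is handed in; nothing more can be done
None
```

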